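# Walk the die block round and set it against the fence

### The arm

A 6-joint arm with a two-finger parallel gripper is mounted at the origin on a cart in front of the work surface, level with it; the furniture and walls round the work are solid. World frame = base frame: x ahead of the robot, y to its left, z up, the work surface at z = 0. Lengths are in m, angles in rad, forces in N, time in s.
With the tool pointing down it reaches from about 0.275 to 0.875 m from the base axis. Payload 12.5 kg.
Tool frame: the origin (TCP) lies at the very end of the fingers, on their centre line; the grasp point (between the pads) lies 19 mm behind it; x points along the fingers, y is the direction in which the jaws open and shut, and the axes are right-handed (so a half turn about x gives the same grasp; the last joint's range is limited). The gripper opens to 85 mm and grips with 20 to 120 N. Pads are 22 mm wide; open, the fingers measure 114 mm over their backs; the gripper's body (76 mm by 85 mm) begins 54 mm behind the grasp point. The pads swing forward as they close: fully open they stand 13 mm farther back than shut.
Start: joints at [-1.399, 0.351, 1.652, -0, 1.139, -0.085], TCP at [0.14, -0.532, 0.231] pointing down, gripper open.
Joint ranges: [-2.75, 2.75], [-0.79, 2.1], [0.01, 2.65], [-1.57, 4.71], [0.07, 3.14], [-2.87, 2.87]. Speed limits (rad/s): [2.22, 2.22, 2.79, 3.14, 3.14, 3.14].

### API

Orientations are given as a 3x3 rotation matrix whose columns are the frame's x, y, z axes.
In Python, from bench import manip gives the robot as it stands. Calls block until the motion is done:
- manip.move_ptp(position, orientation): joint-space move of the TCP to a pose.
- manip.move_l(position, attitude=None, max_speed=0.15): straight line of the TCP; attitude=None keeps the orientation; max_speed is the mean speed in m/s.
- manip.move_j(angles): joint-space move.
- manip.set_gripper(opening, effort=None): opening from 0.0 (shut) to 1.0 (fully open); effort is the grip in N (None keeps the last); returns when the fingers have stopped.
- manip.dwell(seconds).
- manip.inverse_kinematics(position, orientation): joint angles nearest the present ones, or None.
- manip.grab_frame(name): name is "scene" or "top"; returns (picture, depth): 400x640x3 uint8, red, green, blue; 400x640 float32, m along the optical axis (not along the pixel's ray), 0 where there is no reading.
- manip.get_calibration(name): a dict with "camera_matrix" (3x3 intrinsics, pixels), "k1" (the pictures are not rectified: a ray, as slopes to the right and down, at radius r is drawn at 1 + k1 r^2 times it, then the intrinsics apply), "R" (3x3) and "t" (3): a world point X has camera coordinates R X + t. Camera axes: x right, y down, z forward; pixel columns grow to the right and rows downward; lengths in m; the calibration is good to about 2 mm. A picture is of the moment at which its call begins. get_calibration takes no time and is no camera call.
A pose or a line that the arm cannot do raises manip.Unreachable and nothing moves.
- manip.sign_off(): hands the job in, once; it reports no verdict.
Trained networks look in the newest picture that a camera, given by its name, has taken for a name from the list of things; names that differ only in an ending like _2 or _b are one class to them, and where a whole thing is asked for, a point or a joint stands for the part that bears it (a point fixed in the world has none). Each returns a list of dicts, best first, with "confidence" (0 to 1); they miss things now and then, are a little off and sometimes report something else, mostly with a low value. They report only what shows in the picture. A call takes as long as a camera call.
- manip.look_for(camera, name): "at" ([x, y, z] in m, in world coordinates, good to about 4 mm: the middle of the surface that is visible of it).
Readings, each from a call of its own:
- manip.current_time(): time.
- manip.current_qpos(): joint angles.
- manip.current_joint_vel(): joint speeds.
- manip.current_joint_torque(): joint torques, N m.
- manip.current_ee_pos(): TCP position.
- manip.current_tcp_rot(): TCP orientation.
- manip.current_force(): force on the tool from outside, world axes, zero at the start.
- manip.current_ft_torque(): the same for the moment, N m.
- manip.current_grip_width(): opening from 0.0 (shut) to 1.0 (fully open).
Only numpy, scipy, OpenCV 4.12 (cv2) and the standard library are available. Lean on these libraries where they do the work, as an engineer would, in place of code of your own. Each camera call takes 0.05 s, during which the arm holds its last target.

### The job

Pushing with the fingertips only, never lifting or tipping it, walk the heavy cast die block round on the bench by its corners until one of its two long bright sides squarely faces the steel-faced fence with a clear gap still between them. Then push it straight home so that this long side lies flat against the fence along its whole length, not overhanging either end of the fence. Leave the block there, and do not disturb the cork, brass tap, nail tin and pliers.

Things in the scene. Friction and masses are not known exactly. Their poses are not given: they have to be found in the camera images.
- die_block: Loose heavy dark cast block, three brass-rimmed bores along its top, about 0.95 kg (4 to 8 N to slide). 92 mm along its x, 130 mm along its y, 45 mm high; origin at the centre of its underside, z up. Its long sides (bright steel, at x = +46 and -46 mm) are alike; either may go to the fence. It starts clear of the fence, 35 to 90 degrees off square, turned either way.
- fence: Fixed straight fence: light wooden bar 220 mm long (its y), 24 mm thick (its x), 32 mm high (bolt heads to 36 mm), with a steel strip on its face. Origin at the centre of its underside, on the bench top. The face to set against is the flat one at x = -12 mm, towards the robot and the block.
- cork: Bystander: standing cork, 24 mm across, 42 mm high, behind the fence; origin at the centre of its underside. Leave alone.
- barrel_tap: Bystander: brass barrel tap, 33 x 104 x 47 mm (x, y, z), lying behind the fence; origin at the centre of its underside. Leave alone.
- nail_tin: Bystander: open grey tin, 74 mm across, 61 mm high, to the left of the work; origin at the centre of its underside. Leave alone.
- pliers: Bystander: dark pliers, 49 x 165 x 12 mm (x, y, z), lying to the near right; origin at the centre of the underside. Leave alone.

How it is judged:
On the way:
1. the block is turned until a long side faces the fence (within 9 degrees), still at least 8 mm clear of it (angle between the x axis of die_block and the x axis of fence, either way round below 0.16 rad and x of die_block in the frame of fence below -0.066 m and contact force between die_block and fence below 0.1 N), for 0.2 s.
At the end, for the whole second after the job is handed in: The block stands flat and at rest on the bench with a long side against the fence: square to within 2.3 degrees, gap at most 4 mm, and no part of that side past either end of the fence (centres within 50 mm along it) (angle between the x axis of die_block and the x axis of fence, either way round below 0.04 rad and x of die_block in the frame of fence between -0.062 and -0.054 m and y of die_block in the frame of fence between -0.05 and 0.05 m and height (world z) of die_block below 0.004 m and angle between die_block's own z axis and vertical below 0.03 rad and linear speed of die_block below 0.01 m/s); the robot touches nothing.
It fails at once if the block is lifted off the bench or tipped (height (world z) of die_block above 0.012 m or angle between die_block's own z axis and vertical above 0.12 rad).
It fails at once if a bystander (cork, tap, tin, pliers) is disturbed: moved more than 15 mm (distance of any of cork, barrel_tap, nail_tin, pliers from where it was at the start of the episode above 0.015 m).
It also fails if it takes over 58 s, if anything falls off the work surface, if the arm or the gripper's body presses on something with over 40 N, if the wrist force passes 120 N, or if a joint passes its speed limit or range.

## Working session

There is one attempt and no reset: what is moved stays moved. The work goes in short steps, each a Python script; the robot and the scene stay as the last script left them, time stands still between calls to the robot, and variables do not carry over. Pictures are saved under pics/ and viewed, and the job is handed in when it is done.

```bash
ls; mkdir -p pics; python3 - <<'E'
from bench import manip
import cv2
for n in ("top","scene"):
    p,d=manip.grab_frame(n); cv2.imwrite(f"pics/{n}0.png",p[:,:,::-1])
    c=manip.get_calibration(n); print(n,c)
    for o in ("die_block","fence","cork","barrel_tap","nail_tin","pliers"):
        print(o,[(x['at'],x['confidence']) for x in manip.look_for(n,o)][:2])
print(manip.current_time())
E
```

```text
pics
top {'camera_matrix': array([[507.38651254,   0.        , 325.54155574],
       [  0.        , 507.38651254, 201.49819914],
       [  0.        ,   0.        ,   1.        ]]), 'k1': -0.029159443109975664, 'R': array([[ 0.36482863, -0.93098348,  0.01303162],
       [-0.80355231, -0.32190003, -0.50068358],
       [ 0.47032303,  0.17219212, -0.86553228]]), 't': array([0.06881563, 0.56672031, 0.94731015])}
die_block [([0.4372, 0.3035, 0.0446], 0.76)]
fence [([0.5942, 0.3487, 0.0331], 0.59)]
cork []
barrel_tap [([0.6676, 0.3117, 0.0208], 0.79)]
nail_tin [([0.4822, 0.5578, 0.0337], 0.9)]
pliers [([0.4211, 0.027, 0.0106], 0.89)]
scene {'camera_matrix': array([[440.27938627,   0.        , 321.24420098],
       [  0.        , 440.27938627, 196.28047285],
       [  0.        ,   0.        ,   1.        ]]), 'k1': -0.10409565634395304, 'R': array([[ 0.99666634, -0.08032019, -0.01431312],
       [-0.06444532, -0.66748605, -0.74182826],
       [ 0.05002998,  0.74027768, -0.67043714]]), 't': array([-0.53052972,  0.27055176,  0.93667587])}
die_block [([0.4501, 0.2919, 0.0474], 0.57)]
fence []
cork [([0.4507, 0.2916, 0.0459], 0.56), ([0.6405, 0.4086, 0.0277], 0.48)]
barrel_tap [([0.6718, 0.2888, 0.0189], 0.5)]
nail_tin [([0.4801, 0.5395, 0.0391], 0.87)]
pliers [([0.4213, 0.019, 0.0082], 0.77)]
0.7
```

View pics/top0.png

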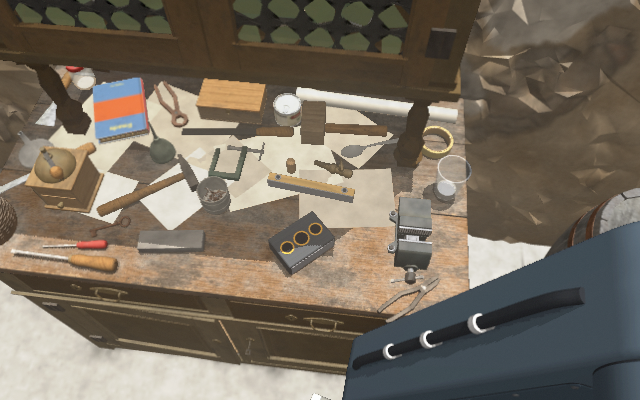

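View pics/scene0.png

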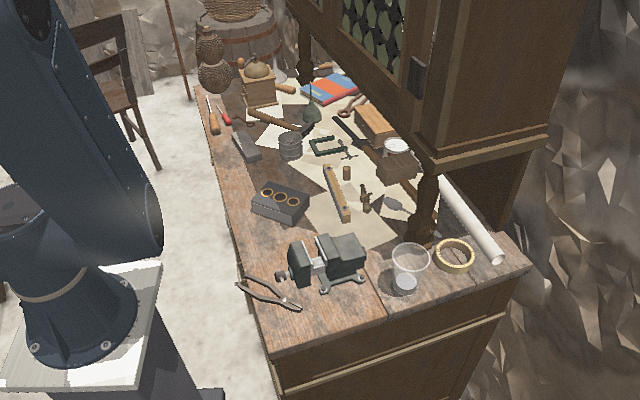

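The top picture shows the dark block at about (302,243), the fence bar from (268,182) to (354,193), and the vise at (410,235). The block is clear of the fence. Next I'll fit the poses from depth.

```bash
cat > h.py <<'E'
from bench import manip
import numpy as np, cv2
def cloud(n):
    p,d=manip.grab_frame(n); c=manip.get_calibration(n); K=c["camera_matrix"]
    v,u=np.mgrid[0:400,0:640]
    uv=np.stack([u,v],-1).reshape(-1,1,2).astype(np.float64)
    s=cv2.undistortPoints(uv,K,np.array([c["k1"],0,0,0,0.])).reshape(400,640,2)
    X=np.dstack([s[...,0]*d,s[...,1]*d,d])
    W=(X-c["t"])@c["R"]   # R^T (X-t)
    W[d<=0]=np.nan
    return p,W
def topfit(W,xy,r,z0,z1):
    m=(np.hypot(W[...,0]-xy[0],W[...,1]-xy[1])<r)&(W[...,2]>z0)&(W[...,2]<z1)
    n,l,st,ce=cv2.connectedComponentsWithStats(m.astype(np.uint8),connectivity=8)
    k=1+np.argmax(st[1:,4]); P=W[l==k]
    rc=cv2.minAreaRect((P[:,:2]*1000).astype(np.float32))
    b=cv2.boxPoints(rc); e=[b[1]-b[0],b[2]-b[1]]; L=max(e,key=np.linalg.norm)
    a=np.degrees(np.arctan2(L[1],L[0]))%180
    return np.array(rc[0])/1000,sorted(rc[1]),a,np.median(P[:,2]),len(P),b   # angle of the LONG axis
E
cat > a.py <<'E'
from h import *
for n in ("top","scene"):
    p,W=cloud(n)
    print(n,"block",topfit(W,(.445,.297),.11,.036,.06)[:5])
    print(n,"fence",topfit(W,(.594,.349),.16,.024,.042))
    b=(np.abs(W[...,2])<.01)&(np.hypot(W[...,0]-.5,W[...,1]-.3)<.2); print("bench z",np.median(W[b][:,2]))
    v=(W[...,2]>.02)&(W[...,0]>.25)&(W[...,0]<.6)&(np.abs(W[...,1]-.07)<.12)
    print("vise", np.nanpercentile(W[v],[1,99],axis=0) if v.any() else None)
E
python3 a.py
```

```text
top block (array([0.44794553, 0.31126474]), [94.28041076660156, 130.81768798828125], np.float32(148.64215), np.float64(0.044410965628162845), 2033)
top fence (array([0.60029205, 0.35018881]), [29.24468421936035, 220.2328643798828], np.float32(99.13367), np.float64(0.031229731594998755), 828, array([[568.3754 , 456.58792],
       [603.3348 , 239.14745],
       [632.2087 , 243.7897 ],
       [597.2493 , 461.23016]], dtype=float32))
bench z -0.00031144088393460993
vise [[0.43475992 0.02321161 0.02713203]
 [0.59801432 0.12018949 0.10814531]]
scene block (array([0.44833405, 0.30863541]), [94.98475646972656, 132.64291381835938], np.float32(149.63998), np.float64(0.04460407149298444), 1248)
scene fence (array([0.60010645, 0.3497843 ]), [25.88213539123535, 226.662841796875], np.float32(98.508125), np.float64(0.031802569101245), 508, array([[570.54047, 459.9539 ],
       [604.07513, 235.78548],
       [629.6724 , 239.61472],
       [596.13776, 463.78314]], dtype=float32))
bench z -6.680931745500987e-05
vise [[0.4381543  0.0204031  0.02356915]
 [0.59871457 0.11667092 0.10735086]]
```

```bash
cat >> h.py <<'E'
F=np.array([.6002,.350]); FA=np.radians(8.8)
n_=np.array([np.cos(FA),np.sin(FA)]); t_=np.array([-np.sin(FA),np.cos(FA)])
def rot(deg):  # tool down, jaw axis y along world angle deg
    a=np.radians(deg); c,s=np.cos(a),np.sin(a)
    return np.array([[0,c,s],[0,s,-c],[-1,0,0.]])
def block(cams=("top","scene"),near=None,save=None):
    out=[]
    for n in cams:
        p,W=cloud(n)
        if save: cv2.imwrite(f"pics/{n}{save}.png",p[:,:,::-1])
        c,s,a,z,N,_=topfit(W,near if near is not None else (.46,.31),.13,.039,.055)
        f=c-F; print(n,"c",c.round(4),"size",np.round(s,1),"ang",round(float(a),1),"z",round(z,4),"fence xy",(f@n_).round(4),(f@t_).round(4),"off",round(float(a)-98.8,1))
        out.append((c,a))
    return out
def P(xy,z): return np.array([xy[0],xy[1],z])
E
python3 - <<'E'
from h import *
for k in (0,180):
    q=manip.inverse_kinematics(P((.36,.28),.2),rot(149-k)); print(k,q)
for k in (0,180):
    q=manip.inverse_kinematics(P((.48,.33),.02),rot(98.8-k)); print(k,q)
E
```

```text
0 [ 5.58907693e-01  2.19687454e-01  1.91785803e+00 -4.44089210e-16
  1.00404717e+00 -2.04163289e+00]
180 [ 5.58907693e-01  2.19687454e-01  1.91785803e+00 -4.44089210e-16
  1.00404717e+00  1.09995976e+00]
0 [ 5.22373253e-01  6.94909522e-01  1.69677515e+00 -4.44089210e-16
  7.49907985e-01 -1.20201205e+00]
180 [ 5.22373253e-01  6.94909522e-01  1.69677515e+00 -4.44089210e-16
  7.49907985e-01  1.93958061e+00]
```

```bash
python3 - <<'E'
from h import *
c=np.array([.448,.310]); a=np.radians(149.1); L=np.array([np.cos(a),np.sin(a)]); N=np.array([np.sin(a),-np.cos(a)]) # N=(.51,.86)
manip.set_gripper(0.0)
s=c+.050*L-.075*N
manip.move_ptp(P(s,.2),rot(140))
manip.move_l(P(s,.012),max_speed=.12); print(s,manip.current_force())
d=N
for i in range(3):
    s=s+.015*N; manip.move_l(P(s,.012),max_speed=.05); print(manip.current_ee_pos().round(3),manip.current_force().round(1))
block(save=1); print(manip.current_time())
E
```

```text
[0.36658116 0.27132219] [0.11182772 0.47106014 0.07962909]
[0.374 0.284 0.012] [0.2 0.7 0.3]
[0.382 0.297 0.012] [-0.9 -0.8 -0.4]
[0.39  0.31  0.012] [-0.4  0.3 -0.3]Traceback (most recent call last):
  File "<stdin>", line 10, in <module>
  File "h.py", line 30, in block
    c,s,a,z,N,_=topfit(W,near if near is not None else (.46,.31),.13,.039,.055)
                ~~~~~~^^^^^^^^^^^^^^^^^^^^^^^^^^^^^^^^^^^^^^^^^^^^^^^^^^^^^^^^^
  File "h.py", line 15, in topfit
    k=1+np.argmax(st[1:,4]); P=W[l==k]
        ~~~~~~~~~^^^^^^^^^^
    return _wrapfunc(a, 'argmax', axis=axis, out=out, **kwds)
    return bound(*args, **kwds)
ValueError: attempt to get argmax of an empty sequence
```

View pics/top1.png

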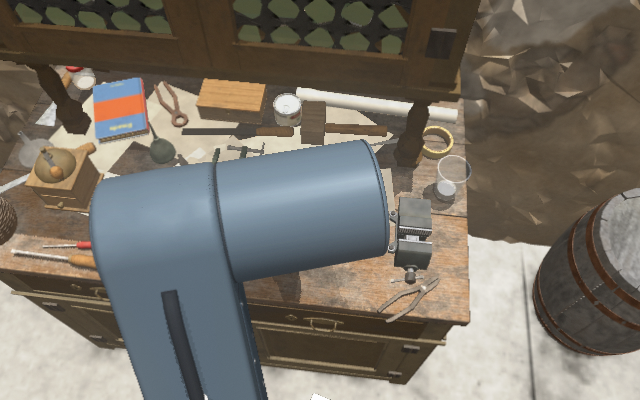

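The arm hides the work from the top camera (it covers 95–390, 140–400), so I'll use the scene view for now.

```bash
python3 - <<'E'
from h import *
print(manip.current_ee_pos().round(3))
p,W=cloud("scene"); cv2.imwrite("pics/scene1.png",p[:,:,::-1])
try: print(topfit(W,(.46,.31),.13,.039,.055))
except Exception as e: print(e)
print(manip.current_time())
E
```

```text
[0.39  0.31  0.012]
(array([0.46296631, 0.31713895]), [93.73826599121094, 131.59970092773438], np.float32(134.86263), np.float64(0.0448098625754128), 997, array([[383.32962, 330.71597],
       [476.1613 , 237.43808],
       [542.603  , 303.56192],
       [449.77133, 396.8398 ]], dtype=float32))
7.6667
```

View pics/scene1.png

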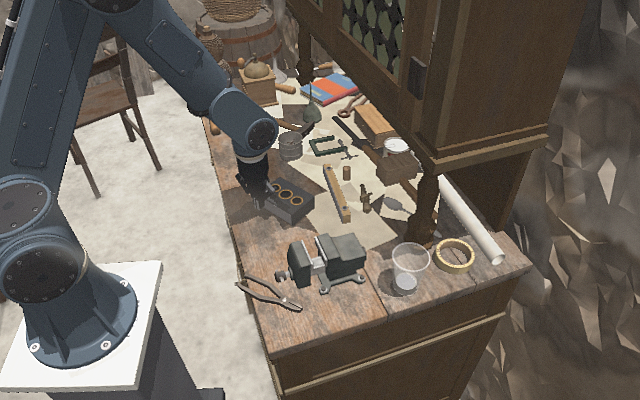

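The scene view at (285,203) shows the block turned about 14° the right way, with the fingertips on its near left end. I'll keep going, with feedback at each step.

```bash
cat > r.py <<'E'
from h import *
goal=98.8
for i in range(8):
    b=block(("scene",))
    c,ang=b[0]; off=float(ang)-goal
    if abs(off)<2.5 or off<0: break
    ar=np.radians(float(ang)); L=np.array([np.cos(ar),np.sin(ar)]); N=np.array([np.sin(ar),-np.cos(ar)])
    e=manip.current_ee_pos(); rel=e[:2]-c; print("   along",(rel@L).round(3),"norm",(rel@N).round(3),manip.current_force().round(1))
    step=min(.016,.0014*off+.001)
    ar2=ar-np.radians(min(off,6)); d=np.array([np.sin(ar2),-np.cos(ar2)])
    manip.move_l(P(e[:2]+step*d,.012),rot(max(float(ang),100)),max_speed=.05)
print(manip.current_time())
E
python3 r.py
```

```text
scene c [0.4636 0.3173] size [ 92.5 130.3] ang 135.1 z 0.0447 fence xy -0.14 -0.0115 off 36.3
   along 0.047 norm -0.057 [-0.8 -0.5 -0.1]
scene c [0.4754 0.3225] size [ 92.  132.1] ang 130.3 z 0.0448 fence xy -0.1275 -0.0081 off 31.5
   along 0.045 norm -0.057 [0.1 0.  1.2]
scene c [0.4883 0.3256] size [ 92.6 132.7] ang 125.8 z 0.0447 fence xy -0.1143 -0.007 off 27.0
   along 0.045 norm -0.057 [-0.2  0.4  0.5]
scene c [0.5021 0.3279] size [ 92.3 132.7] ang 120.5 z 0.0448 fence xy -0.1003 -0.0068 off 21.7
   along 0.044 norm -0.058 [ 0.   0.5 -0.8]
scene c [0.5147 0.3288] size [ 90.6 132.8] ang 115.3 z 0.0448 fence xy -0.0877 -0.0079 off 16.5
   along 0.043 norm -0.057 [0.4 1.1 0. ]
scene c [0.5289 0.3289] size [ 91.1 134.6] ang 109.4 z 0.0447 fence xy -0.0737 -0.01 off 10.6
   along 0.042 norm -0.058 [-0.8  0.6  0.2]
scene c [0.5345 0.325 ] size [103.8 132.6] ang 107.1 z 0.0448 fence xy -0.0687 -0.0146 off 8.3
   along 0.044 norm -0.048 [-1.8  0.8 -0.6]
scene c [0.5437 0.3256] size [ 89.6 133.2] ang 99.0 z 0.0448 fence xy -0.0596 -0.0155 off 0.2
11.3167
```

It moved forward more than I expected. The block is now square but about 1.6 mm from the fence, so the "clear gap" stage may not have counted. I'll back off and look.

```bash
python3 - <<'E'
from h import *
e=manip.current_ee_pos()
manip.move_l(P(e[:2]-.03*n_,.012),max_speed=.15)
manip.move_l(P(e[:2]-.03*n_,.13),max_speed=.2)
p,W=cloud("scene"); cv2.imwrite("pics/scene2.png",cv2.resize(p[150:270,200:420,::-1],None,fx=3.5,fy=3.5))
block(("scene",)); print(manip.current_time())
m=(np.hypot(W[...,0]-.544,W[...,1]-.3256)<.07)&(W[...,2]<.042)&(W[...,2]>-.01)
B=W[m]; r=B[:,:2]-[.5437,.3256]; ins=(np.abs(r@n_)<.035)&(np.abs(r@t_)<.055); print("bore z",np.percentile(B[ins][:,2],[0,20,50,90]) if ins.any() else None,ins.sum())
E
```

```text
scene c [0.5437 0.3261] size [ 89.1 132.5] ang 98.9 z 0.0449 fence xy -0.0595 -0.015 off 0.1
12.55
bore z [0.03987446 0.04106747 0.04176687 0.04196234] 17
```

View pics/scene2.png

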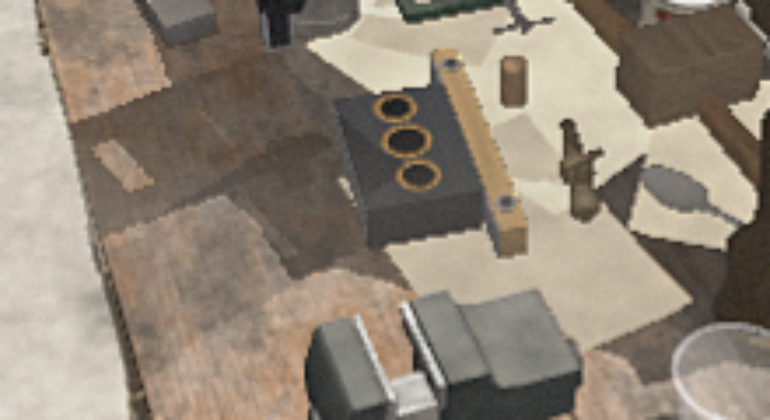

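The picture shows the block lying along the fence, which runs from (447,60) to (512,240), with no usable gap. To be sure of the clear-gap stage I'll walk it back by diagonal shoves on its short ends, starting at the right end.

```bash
cat > s.py <<'E'
from h import *
def fw(x,y): return F+x*n_+y*t_
O=rot(98.8)
e=manip.current_ee_pos()
manip.move_l(P(fw(-.036,-.115),.11),O,max_speed=.3)
manip.move_l(P(fw(-.036,-.115),.012),max_speed=.15)
manip.move_l(P(fw(-.036,-.100),.012),max_speed=.06); print(manip.current_force().round(1))
s=np.array([-.036,-.100])
b=block(("scene",))
for i in range(4):
    s=s+.010*np.array([-.40,1.]); manip.move_l(P(fw(*s),.012),max_speed=.05)
    print(s,manip.current_force().round(1)); block(("scene",))
print(manip.current_time())
E
python3 s.py
```

```text
[ 0.4 -0.3  0.6]
scene c [0.5324 0.3188] size [ 64.1 146.1] ang 99.0 z 0.0448 fence xy -0.0718 -0.0205 off 0.2
[-0.04 -0.09] [ 0.  -0.1  0.4]
scene c [0.5296 0.3183] size [ 61.4 155.5] ang 98.5 z 0.0447 fence xy -0.0746 -0.0205 off -0.3
[-0.044 -0.08 ] [-0.1 -0.6  0.2]
scene c [0.5226 0.3353] size [ 59.3 137.9] ang 98.1 z 0.0448 fence xy -0.0789 -0.0026 off -0.7
[-0.048 -0.07 ] [ 0.3  0.1 -0. ]
scene c [0.5184 0.3408] size [ 60.3 141.9] ang 97.8 z 0.0447 fence xy -0.0822 0.0034 off -1.0
[-0.052 -0.06 ] [ 0.6 -0.2  0.1]
scene c [0.5121 0.3526] size [ 58.9 139.7] ang 97.9 z 0.0449 fence xy -0.0866 0.0161 off -0.9
16.2083
```

The near edge has moved about 12 mm back and the block is still square, although the finger hides part of it. I'll retract and measure properly.

```bash
python3 - <<'E'
from h import *
e=manip.current_ee_pos()
manip.move_l(P(e[:2]-.02*t_,.012),max_speed=.15)
manip.move_l(P(e[:2]-.02*t_,.13),max_speed=.25)
manip.move_l(P(e[:2]-.06*t_-.18*n_,.15),max_speed=.3)
block(("scene",),near=(.53,.345),save=3)
try: block(("top",),near=(.53,.345),save=3)
except Exception as x: print(x)
print(manip.current_time())
E
```

```text
scene c [0.5281 0.3577] size [ 92.1 137.8] ang 97.9 z 0.0448 fence xy -0.0701 0.0187 off -0.9
top c [0.5241 0.3758] size [94.2 96.2] ang 98.6 z 0.0446 fence xy -0.0713 0.0372 off -0.2
17.9833
```

View pics/scene3.png

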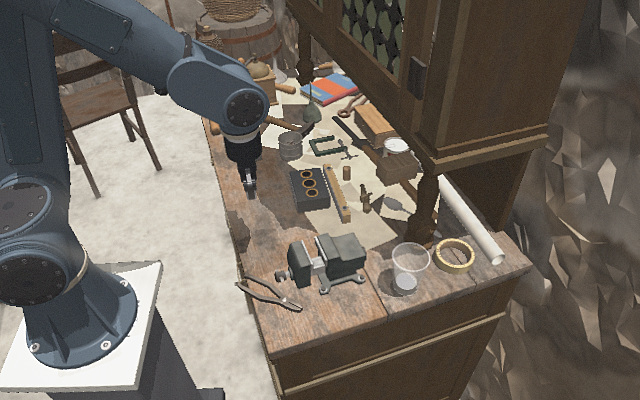

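The scene view shows the block at (310,187), clear of and parallel to the fence at about x_f −0.070. I'll do one matching shove from the left end to get more margin and re-centre it.

```bash
python3 - <<'E'
from h import *
def fw(x,y): return F+x*n_+y*t_
manip.move_l(P(fw(-.16,.112),.14),rot(98.8),max_speed=.3)
manip.move_l(P(fw(-.047,.112),.12),max_speed=.3)
manip.move_l(P(fw(-.047,.112),.012),max_speed=.15)
manip.move_l(P(fw(-.047,.099),.012),max_speed=.08)
manip.move_l(P(fw(-.059,.071),.012),max_speed=.05)
manip.move_l(P(fw(-.059,.092),.012),max_speed=.15)
manip.move_l(P(fw(-.075,.092),.12),max_speed=.25)
manip.move_l(P(fw(-.22,.05),.13),max_speed=.3)
block(("scene",),near=(.52,.335),save=4)
try: block(("top",),near=(.52,.335),save=4)
except Exception as x: print(x)
print(manip.current_time())
E
```

```text
scene c [0.5228 0.3274] size [ 92.3 132. ] ang 98.0 z 0.0448 fence xy -0.08 -0.0105 off -0.8
attempt to get argmax of an empty sequence
23.0417
```

View pics/scene4.png

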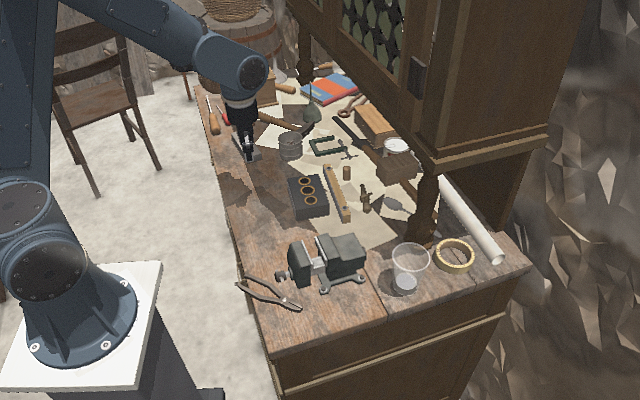

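The block is 22 mm clear, square to 0.8° and centred. Now the straight push home with both open fingertips.

```bash
python3 - <<'E'
from h import *
def fw(x,y): return F+x*n_+y*t_
y=-.0105
manip.set_gripper(1.0)
manip.move_l(P(fw(-.17,y),.1),rot(98.8),max_speed=.25)
manip.move_l(P(fw(-.17,y),.006),max_speed=.12); print(manip.current_force().round(1))
manip.move_l(P(fw(-.145,y),.006),max_speed=.1)
manip.move_l(P(fw(-.120,y),.006),max_speed=.04); print(manip.current_force().round(1)); block(("scene",),near=(.54,.335))
x=-.120
for i in range(8):
    x+=.0015; manip.move_l(P(fw(x,y),.006),max_speed=.02); f=manip.current_force(); print(round(x,4),f.round(1),"n",round(f[:2]@n_,1))
    if abs(f[:2]@n_)>12: break
block(("scene",),near=(.545,.335),save=5); print(manip.current_time())
E
```

```text
[ 0.4 -0.1  0.5]
[-4.9 -1.9  2.9]
scene c [0.5293 0.3282] size [113.8 133.5] ang 98.0 z 0.045 fence xy -0.0734 -0.0107 off -0.8
-0.1185 [-6.2 -2.2  3.2] n -6.5
-0.117 [-6.2 -1.7  2.6] n -6.4
-0.1155 [-5.7 -0.9  1.8] n -5.8
-0.114 [-11.4  -0.8   6.3] n -11.4
-0.1125 [-20.2  -1.8  13.6] n -20.3
scene c [0.5349 0.3318] size [112.8 134.7] ang 96.6 z 0.0448 fence xy -0.0673 -0.008 off -2.2
27.7667
```

View pics/scene5.png

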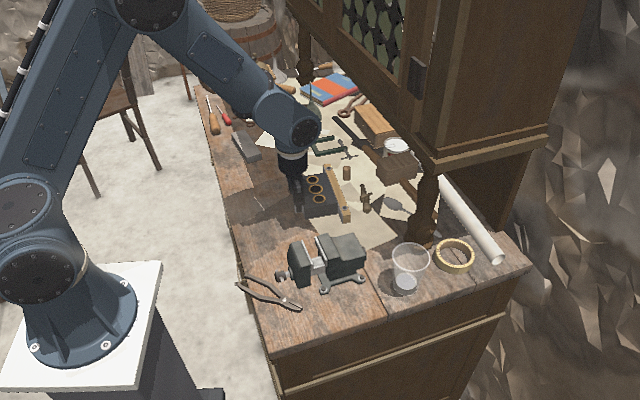

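Contact is firm at 20 N with the fingertips on the near side. I'll back away and measure without the gripper in the fit.

```bash
python3 - <<'E'
from h import *
def fw(x,y): return F+x*n_+y*t_
y=-.0105
manip.move_l(P(fw(-.15,y),.006),max_speed=.15)
manip.move_l(P(fw(-.17,y),.12),max_speed=.2)
manip.move_l(np.array([.33,.0,.25]),max_speed=.3)
block(("scene",),near=(.545,.335))
try: block(("top",),near=(.545,.335))
except Exception as x: print(x)
for n in("top","scene"):
    p,W=cloud(n); cv2.imwrite(f"pics/{n}6.png",cv2.resize(p[120:290,200:420,::-1],None,fx=3.5,fy=3.5))
    print(n,"fence",topfit(W,(.62,.353),.16,.024,.038)[:5])
print(manip.current_time())
E
```

```text
scene c [0.5441 0.3321] size [ 92.3 134.5] ang 98.9 z 0.0448 fence xy -0.0582 -0.0092 off 0.1
top c [0.5431 0.3338] size [ 93.3 130.3] ang 99.0 z 0.0446 fence xy -0.0589 -0.0072 off 0.2
top fence (array([0.60029016, 0.34957181]), [28.187301635742188, 218.6251220703125], np.float32(98.686295), np.float64(0.03156577488365823), 659)
scene fence (array([0.55562671, 0.33839301]), [116.10405731201172, 221.2917022705078], np.float32(98.64278), np.float64(0.03190357761515514), 595)
30.425
```

View pics/top6.png

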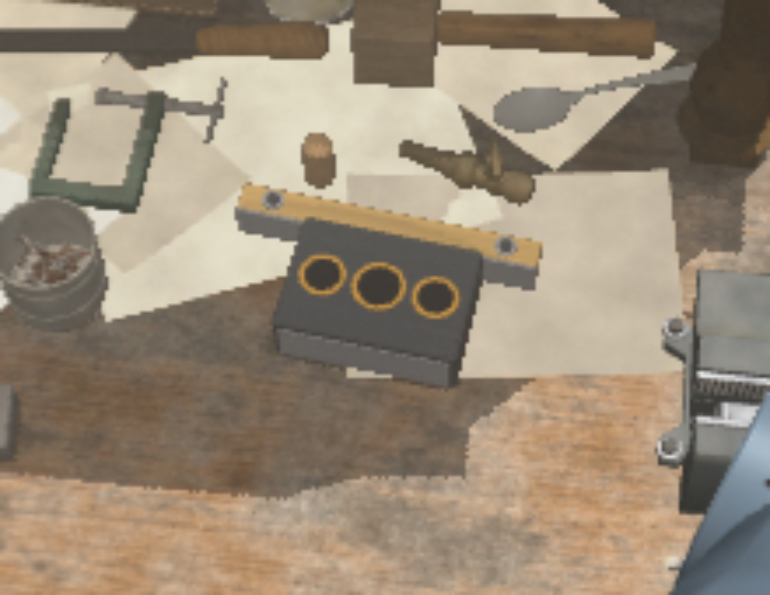

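View pics/scene6.png

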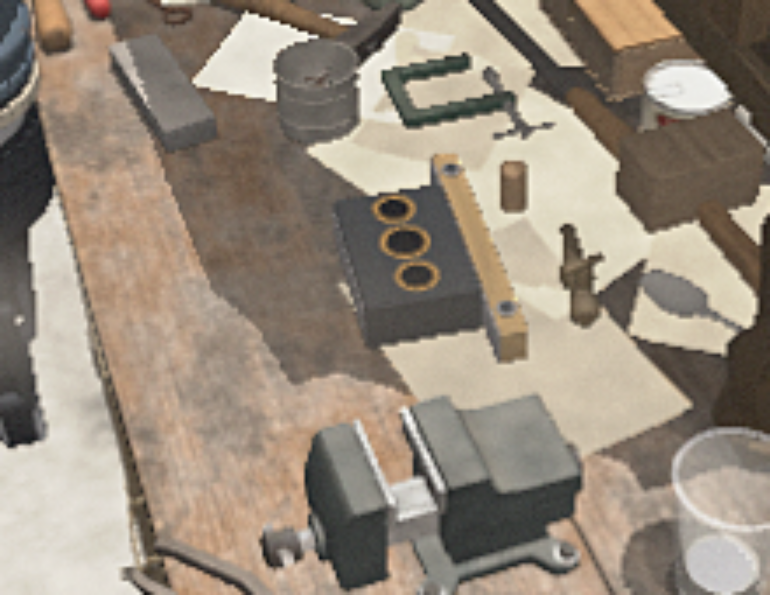

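The block lies flush along the fence: its far edge runs from (300,225) to (483,262) in the top crop, inside both fence ends at (240,210) and (540,265). The cork, tap and tin stand where they were. The arm is clear, so I'm handing in.

```bash
python3 -c "
from bench import manip
print(manip.current_force().round(1),manip.current_time()); manip.sign_off()"
```

```text
[-0.3  0.1  0.3] 30.425
the job is handed in; nothing more can be done
```

The block is handed in with a long side flat against the fence, after one mistake that I corrected on the way.

- **Turning:** I turned the block about 50° by pushing its near left end with shut fingertips. It slid forward more than I expected and reached the fence before a clear-gap pose was certain.
- **Correction:** I walked it back with slanting shoves on its right and then its left short end. That left it about 22 mm clear and 0.8° off square.
- **Push home:** I pushed it straight in with both open fingertips, up to about 20 N against the fence.

**Last checks (scene and top cameras):**

| Check | Measured | Allowed |
|---|---|---|
| Position from fence, x | −58.2 mm and −58.9 mm | −62 to −54 mm |
| Off-centre along fence, y | −9 mm and −7 mm | within ±50 mm |
| Off square | 0.1° and 0.2° | 2.3° |
| Top height | 45 mm (flat on the bench) | flat on the bench |
| Robot clear, wrist force | about 0 N | no contact |
| Time at hand-in | 30.4 s | 58 s |

The cork, tap and tin look undisturbed in the last pictures. I did not re-measure them or the pliers, which are mostly out of view there.

Some fits taken during the pushes disagreed, with wrong block sizes because the gripper covered part of it. I relied on views taken after backing away. The final scene-camera fit of the fence also failed because it merged with the block, but the top-camera fit matched the first fence measurement.

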